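# Slide a loaded sample tray up over the step into a bench reader

### The job

Slide the sample tray with its cup from the worktop up over the step of the reader's loading deck and on into the reader until its front end is up against the stop, then let go. Do not carry it: the front is lifted over the step and set down on the deck first, with the rear still on the worktop, then the rear is taken over. Push gently, keep the cup standing in the tray, and leave the petri dish and the beaker where they are.

Things in the scene. Friction and masses are not known exactly. Their poses are not given: they have to be found in the camera images.
- reader: Fixed low white bench reader with an aluminium loading deck before its mouth. Origin under the stop on the centre line; +x is the loading direction (about the robot's left, world +y), z up. The deck is 170 mm wide, runs from x = -225 mm (a square step) to the stop at x = 0; its top is 14 mm above this origin, which lies -4 to +4 mm from worktop level: the step is 10 to 18 mm high
- deck_edge (a point): middle of the deck's front top edge (the step); axes as the reader's. Two side rails stand 14 mm above the deck: they are 118 mm apart inside from 80 mm behind this edge up to the stop, flaring out towards the edge to about 145 mm apart at 35 mm behind it
- deck_stop (a point): middle of the stop at deck height: an upright face across the deck inside the mouth, where the tray's front end must arrive; axes as the reader's. The housing begins 55 mm before the stop; the roof of its mouth is 80 mm above the deck (the tray with its handle goes under, a gripper does not), its top 102 mm above the deck
- front_bar (a point): centre of the tray's front handle, the one nearer to the reader: a round bar 10 mm thick and 90 mm long across the tray on two uprights, 60 mm above the tray's underside, 12 mm in from the front end, 88 mm from the middle; the tray swivels (pitches) about a gripped bar. Axes as the tray's
- rear_bar (a point): centre of the tray's rear handle bar, same shape and axes as the front one, 176 mm behind it. Sliding the flat tray along the deck takes about 5 to 15 N, more if it is also pressed down or twisted against the rails
- front_foot (a point): middle of the tray's front end at its underside (the front foot's leading lower edge); axes as the tray's
- rear_foot (a point): middle of the tray's rear end at its underside; axes as the tray's
- tray_floor (a point): middle of the tray's inner floor, 10 mm above its underside; axes as the tray's
- cup_centre (a point): centre of a lidded specimen cup, 72 mm across and 76 mm high, about 0.15 kg, standing loose on the middle of the tray; z along its axis
- cup: the same specimen cup, origin at the centre of its underside
- tray: loose steel tray, 200 x 110 mm, about 0.45 kg, sides 22 mm high; origin at the centre of its underside, +x forward along its length (to the reader), y across, z up. Across the underside at each end runs a foot 12 mm long, 100 mm wide and 6 mm deep below the floor plate, which catches on a step unless lifted over it
- petri: loose closed petri dish, 90 mm across and 15 mm high, bystander beyond the work, origin under its centre
- beaker: loose small beaker, 54 mm across and 69 mm high, bystander beyond the work, origin under its centre
There are look-alikes about, which are no part of the job. Of the things that look like the tray, the larger one is meant.

How it is judged:
On the way:
1. the tray's front foot rests on the deck, past the step, while its rear foot is still on the worktop before the step (x of front_foot in the frame of deck_edge above 0.012 m and z of front_foot in the frame of deck_edge between -0.003 and 0.005 m and x of rear_foot in the frame of deck_edge below -0.01 m and height (world z) of rear_foot below 0.006 m), for 0.2 s.
At the end, for the whole second after the job is handed in: The tray lies flat on the deck (both feet within 3 mm of deck height), straight (within 0.06 rad), its front end within 4 mm of the stop; the cup stands upright (0.1 rad) on the tray floor within 45 mm of its middle; everything is released and at rest (x of front_foot in the frame of deck_stop above -0.004 m and angle between the x axis of tray and the x axis of reader, either way round below 0.06 rad and z of each of front_foot, rear_foot in the frame of deck_stop below 0.003 m and z of rear_foot in the frame of deck_stop above -0.003 m and angle between cup_centre's own z axis and vertical below 0.1 rad and distance between cup and tray_floor below 0.045 m and linear speed of each of tray, cup below 0.02 m/s); the robot touches nothing.
It fails at once if the tray is carried: both ends more than 15 mm above deck height at once (z of each of front_foot, rear_foot in the frame of deck_edge above 0.015 m).
It fails at once if the cup is tipped by more than 0.4 rad (angle between cup_centre's own z axis and vertical above 0.4 rad).
It fails at once if the tray is jammed against the reader with more than 60 N (contact force between tray and reader above 60 N).
It fails at once if petri dish or beaker is moved by more than 25 mm (distance of any of petri, beaker from where it was at the start of the episode above 0.025 m).
It also fails if it takes over 64 s, if anything falls off the work surface, if the arm or the gripper's body presses on something with over 40 N, if the wrist force passes 120 N, or if a joint passes its speed limit or range.

### The arm

A 7-joint arm with a two-finger parallel gripper is mounted at the origin on a cart in front of the work surface, level with it; the furniture and walls round the work are solid. World frame = base frame: x ahead of the robot, y to its left, z up, the work surface at z = 0. Lengths are in m, angles in rad, forces in N, time in s.
With the tool pointing down it reaches from about 0.425 to 0.875 m from the base axis. Payload 4.7 kg.
Tool frame: the origin (TCP) lies midway between the tips of the shut fingers; the grasp point (between the pads) lies 19 mm behind it; y points along the fingers, z is the direction in which the jaws open and shut, and the axes are right-handed (so a half turn about y gives the same grasp; the last joint's range is limited). The gripper opens to 87 mm and grips with 3 to 60 N. Pads are 19 mm wide; open, the fingers measure 117 mm over their backs; the gripper's body (75 mm by 190 mm) begins 51 mm behind the grasp point.
Start: joints at [1.22, 0.321, -0.07, 1.45, 0.023, 1.371, -0.057], TCP at [0.232, -0.607, 0.223] pointing down, gripper open.
Joint ranges: [-2.86, 2.86], [-0.3, 2.09], [-1.38, 1.24], [0.06, 2.45], [-1.56, 4.7], [0.09, 2.05], [-2.69, 2.69]. Speed limits (rad/s): [2.57, 2.57, 3.14, 3.14, 3.14, 3.14, 3.14].

### API

Orientations are given as a rotation vector (axis times angle).
In Python, from bench import ctrl gives the robot as it stands.
- The arm moves only by the tool play_rows, never from a script. Its arguments are lists of equal length, an entry for each row: "translation": the shift along the tool's x, y, z in mm, a list of three; "turn": the turn, a rotation vector about the tool's x, y, z in rad, a list of three; "fingers": the opening, from -1 (shut) to 1 (fully open), so that 0 is half open. In form: {"translation": [[dx, dy, dz], ...], "turn": [[wx, wy, wz], ...], "fingers": [fingers, ...]}. A call has exactly 10 rows; each row shifts and turns the commanded pose from where the row before left it, along the tool's axes as they then stand; what a row does not reach is not made up. A row lasts 1/12 s, in which the tool goes at most 41.7 mm and 7.16 degrees, less where a joint would pass 70% of its speed; a pose out of reach is approached as far as the arm can. A call with a gripper value outside its range is refused whole. The fingers move at their own pace and stop on an object; "grip_force" is the grip in N (left out, the last holds). Time passes only in rows, so rows that do not move let the fingers close, or fill a call up. It gives the time, the measured TCP pose, the force and the opening at its end, in the units of the state.
- ctrl.get_state(): the state, without advancing time (a new reading comes with each control period).
- ctrl.get_image(name): name is "side" or "top"; returns the picture (420x560x3 uint8, blue, green, red); there is no depth.
- ctrl.camera_info(name): a dict with "camera_matrix" (3x3 intrinsics, pixels), "k1" (the pictures are not rectified: a ray, as slopes to the right and down, at radius r is drawn at 1 + k1 r^2 times it, then the intrinsics apply), "R" (3x3) and "t" (3): a world point X has camera coordinates R X + t. Camera axes: x right, y down, z forward; pixel columns grow to the right and rows downward; lengths in m; the calibration is good to about 2 mm. A picture is of the moment at which its call begins. camera_info takes no time and is no camera call.
- ctrl.close_job(): hands the job in, once; it reports no verdict.
The state is a dict: "time": time; "joint_positions": joint angles; "qd": joint speeds; "joint_torque": joint torques, N m; "position": TCP position; "tool_rot": TCP orientation; "ft_force": force on the tool from outside, world axes, zero at the start; "torque": the same for the moment, N m; "grip_width": opening from 0.0 (shut) to 1.0 (fully open).
Only numpy, scipy, OpenCV 4.12 (cv2) and the standard library are available. Lean on these libraries where they do the work, as an engineer would, in place of code of your own. Each camera call takes 0.05 s, during which the arm holds its last target.

## Working session

There is one attempt and no reset: what is moved stays moved. The work goes in short steps, Python scripts to look and compute and a tool call to move; the robot and the scene stay as the last step left them, time stands still between calls to the robot, and variables do not carry over. Pictures are saved under pics/ and viewed, and the job is handed in when it is done.

Besides the shell and the picture viewer there is one more tool, called after "Call:" as name(argument=value, ...) on one line, values as JSON. play_rows: Moves the arm, as the interface text tells. Its arguments: {"type":"object","properties":{"translation":{"type":"array"},"turn":{"type":"array"},"fingers":{"type":"array"},"grip_force":{"type":"number"}},"required":["translation","turn","fingers"]}

```bash
ls; mkdir -p pics
python3 - <<'E'
from bench import ctrl
import cv2
for n in("side","top"):
    cv2.imwrite(f"pics/{n}0.png",ctrl.get_image(n)); print(n,ctrl.camera_info(n))
print(ctrl.get_state())
E
```

```text
pics
side {'camera_matrix': array([[403.77472143,   0.        , 278.34981717],
       [  0.        , 403.77472143, 200.42051921],
       [  0.        ,   0.        ,   1.        ]]), 'k1': -0.10100502586019208, 'R': array([[-0.31619844, -0.94866497,  0.00730257],
       [-0.56260698,  0.18131292, -0.80659718],
       [ 0.76386644, -0.25915324, -0.5910564 ]]), 't': array([0.12093418, 0.38748535, 1.05480652])}
top {'camera_matrix': array([[474.65914599,   0.        , 274.95164097],
       [  0.        , 474.65914599, 202.13954322],
       [  0.        ,   0.        ,   1.        ]]), 'k1': -0.12426755047561182, 'R': array([[ 0.00644123, -0.99992205, -0.01069614],
       [-0.99590397, -0.00544991, -0.09025286],
       [ 0.09018754,  0.01123367, -0.99586144]]), 't': array([-0.02766744,  0.54585302,  1.29091865])}
{'time': 0.1, 'joint_positions': array([ 1.22009179,  0.32180685, -0.07009977,  1.45152167,  0.02260188,
        1.37076381, -0.05687543]), 'qd': array([ 7.34859991e-04, -1.27511031e-03, -2.83445427e-04, -3.75601791e-03,
       -6.89289646e-04, -1.15741850e-03, -6.33478130e-05]), 'joint_torque': array([-1.14880149e-04, -4.92574453e+01, -4.05749604e-01, -3.13399172e+01,
       -6.42355392e-02,  3.94365995e-02,  8.11435962e-05]), 'position': array([ 0.23169453, -0.60680041,  0.22154905]), 'tool_rot': array([-0.37353763,  2.02425282, -2.02082577]), 'ft_force': array([ 0.70239583, -0.58954104,  0.11127694]), 'torque': array([ 0.00153722,  0.04741309, -0.03722416]), 'grip_width': 1.0017880530229062}
```

View pics/side0.png

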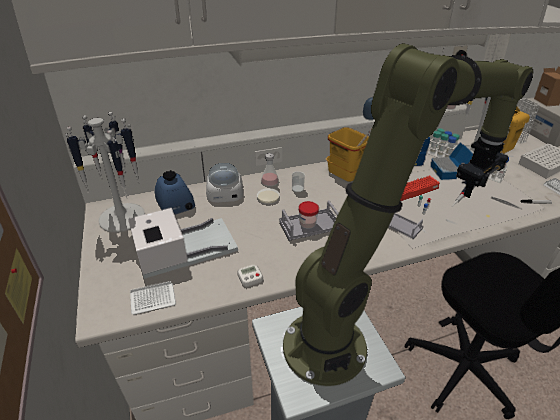

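View pics/top0.png

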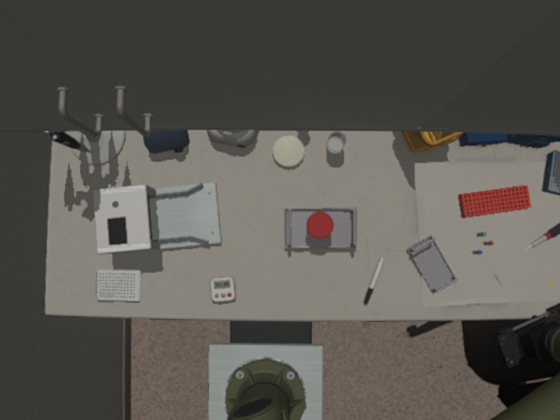

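```bash
cat > h.py <<'E'
import numpy as np, cv2
from bench import ctrl
from scipy.spatial.transform import Rotation as Ro
CI={n:ctrl.camera_info(n) for n in("side","top")}
def ray(n,p):
    c=CI[n];K=c["camera_matrix"]
    d=np.array([c["k1"],0,0,0.])
    u=cv2.undistortPoints(np.array([[p]],float),K,d)[0,0]
    D=c["R"].T@np.array([u[0],u[1],1]); return -c["R"].T@c["t"], D/np.linalg.norm(D)
def onz(n,p,z):
    o,d=ray(n,p); return o+d*(z-o[2])/d[2]
def tri(ps,pt):
    o1,d1=ray("side",ps);o2,d2=ray("top",pt)
    A=np.stack([d1,-d2],1);s=np.linalg.lstsq(A,o2-o1,rcond=None)[0]
    a=o1+s[0]*d1;b=o2+s[1]*d2; return (a+b)/2,np.linalg.norm(a-b)
def proj(n,X):
    c=CI[n];return cv2.projectPoints(np.array([X],float),cv2.Rodrigues(c["R"])[0],c["t"],c["camera_matrix"],np.array([c["k1"],0,0,0.]))[0][0,0]
def crop(n,x0,y0,w,h,s,name,im=None):
    if im is None: im=ctrl.get_image(n)
    cv2.imwrite(name,cv2.resize(im[y0:y0+h,x0:x0+w],None,fx=s,fy=s,interpolation=cv2.INTER_CUBIC))
E
python3 - <<'E'
from h import *
t=cv2.imread("pics/top0.png");s=cv2.imread("pics/side0.png")
crop("top",270,195,100,70,8,"pics/t_tray.png",t)
crop("top",90,175,140,90,5.5,"pics/t_reader.png",t)
crop("side",270,190,90,65,8,"pics/s_tray.png",s)
crop("side",125,195,130,85,6,"pics/s_reader.png",s)
E
```

```text
(no output)
```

View pics/t_tray.png

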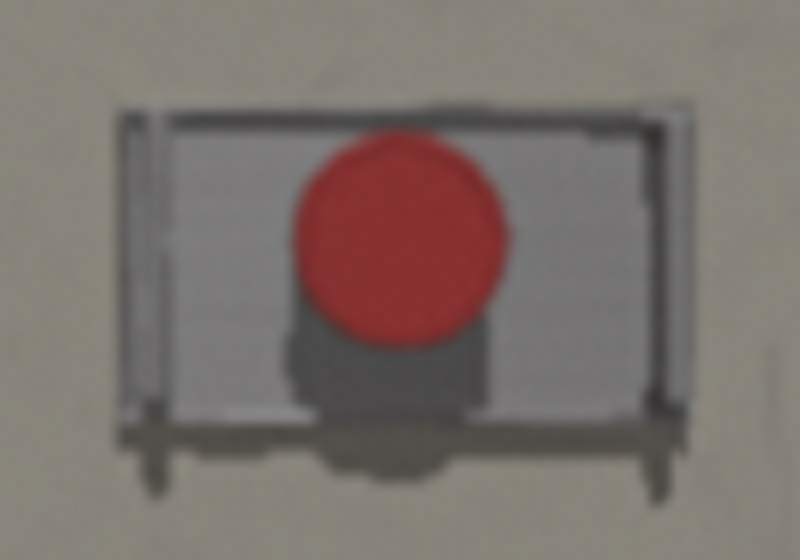

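View pics/t_reader.png

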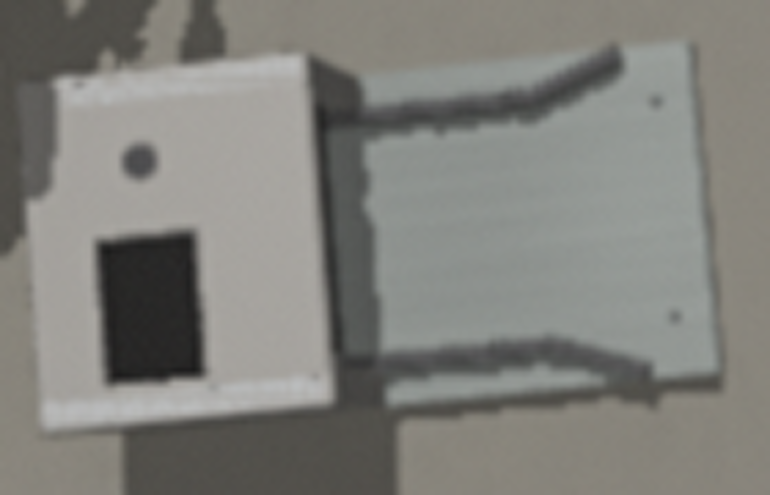

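View pics/s_tray.png

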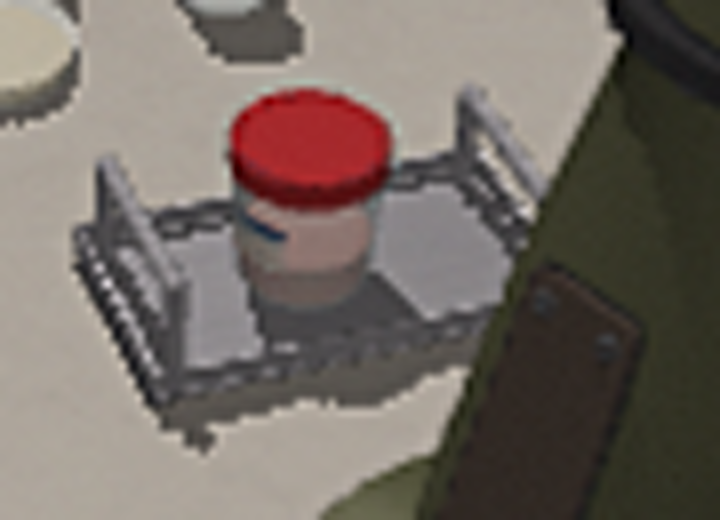

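View pics/s_reader.png

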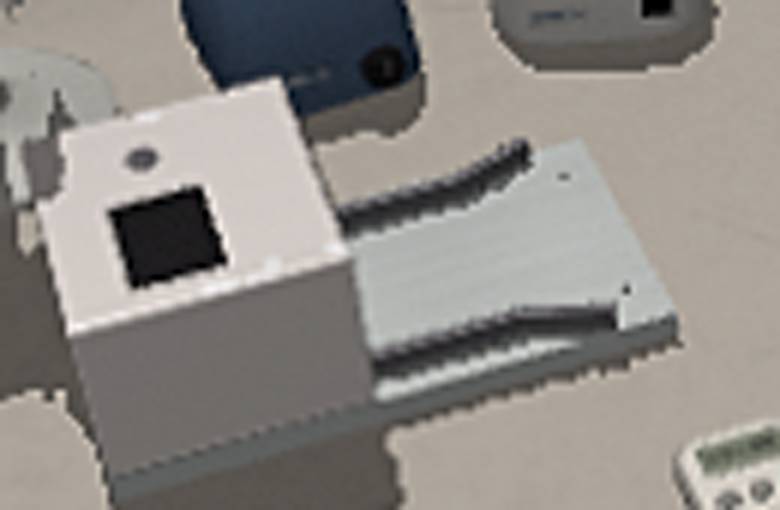

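Run:
```python
from h import *
def o(x0,y0,s,p): return [x0+(p[0]+.5)/s-.5,y0+(p[1]+.5)/s-.5]
T=lambda p:o(90,175,5.5,p); S=lambda p:o(125,195,6,p)
a=tri(S((580,138)),T((690,40)));b=tri(S((678,318)),T((720,375)))
print("deck edge far",a,"near",b)
m=(a[0]+b[0])/2; print("mid",m,"w",np.linalg.norm(a[0]-b[0]))
for z in(.010,.014,.018):
  A=onz("top",T((690,40)),z);B=onz("top",T((720,375)),z);C=onz("side",S((580,138)),z);D=onz("side",S((678,318)),z)
  print(z,A[:2],B[:2],C[:2],D[:2],np.linalg.norm(A-B),np.linalg.norm(C-D))
# lower near edge
print("near bottom side",onz("side",S((680,342)),0))
# deck sides direction
P=onz("top",T((690,40)),.014);Q=onz("top",T((362,77)),.014);print("far side dir",np.degrees(np.arctan2(-(Q-P)[0],(Q-P)[1])))
P=onz("top",T((720,375)),.014);Q=onz("top",T((388,406)),.014);print("near side dir",np.degrees(np.arctan2(-(Q-P)[0],(Q-P)[1])))
P=m
e=b[0]-a[0];print("edge yaw",np.degrees(np.arctan2(e[1],-e[0])))
# housing top front edge h=102+
for z in (.112,.116,.12):
  print(z,"housing",onz("top",T((305,55)),z)[:2],onz("top",T((333,405)),z)[:2],onz("side",S((280,80)),z)[:2],onz("side",S((350,250)),z)[:2])
T=lambda p:o(270,195,8,p); S=lambda p:o(270,190,8,p)
for z,n,p in((.065,"front bar far",(155,105)),(.065,"front bar near",(143,408)),(.065,"rear far",(679,105)),(.065,"rear near",(679,408))):print(n,onz("top",T(p),z))
print("front bar tri",tri(S((107,160)),T((157,105))),tri(S((178,285)),T((147,408))))
print("rear far tri",tri(S((468,90)),T((680,105))))
print("tray corners z.022",[onz("top",T(p),.022)[:2] for p in((118,112),(690,105),(118,425),(690,425))])
print("lid",onz("top",T((400,240)),.086))
```

```text
deck edge far (array([0.60348745, 0.14528877, 0.0144051 ]), np.float64(0.0013461578562244004)) near (array([0.43263411, 0.12683402, 0.0118286 ]), np.float64(0.00013398950155130574))
mid [0.51806078 0.13606139 0.01311685] w 0.1718664638883678
0.01 [0.60387384 0.14524939] [0.43262143 0.12699898] [0.60933299 0.14508203] [0.43460775 0.12651768] 0.17222214400000982 0.17570869696683783
0.014 [0.60334082 0.14469239] [0.43260557 0.1264971 ] [0.60432247 0.14582894] [0.4303527  0.12734486] 0.17170204948561385 0.17494896723449968
0.018 [0.6028078 0.1441354] [0.43258971 0.12599522] [0.59931195 0.14657585] [0.42609766 0.12817204] 0.17118195497121785 0.17418923750216164
near bottom side [0.4258536  0.12809004 0.        ]
far side dir 6.622213670696756
near side dir 5.88038756761569
edge yaw -6.164910065069252
0.112 housing [0.58252914 0.31633889] [0.41615031 0.29794395] [0.58459249 0.3147186 ] [0.42714361 0.29644858]
0.116 housing [0.58202148 0.31517564] [0.41618702 0.29684089] [0.57908129 0.3147337 ] [0.42239755 0.29655247]
0.12 housing [0.58151382 0.31401239] [0.41622373 0.29573783] [0.57357009 0.3147488 ] [0.41765149 0.29665635]
front bar far [ 0.52760634 -0.06248487  0.065     ]
front bar near [ 0.42629189 -0.05890766  0.065     ]
rear far [ 0.5285414  -0.23859968  0.065     ]
rear near [ 0.42704944 -0.23793792  0.065     ]
front bar tri (array([ 0.52787335, -0.06423422,  0.05735183]), np.float64(0.0019890254792562863)) (array([ 0.42603599, -0.06092675,  0.06631942]), np.float64(0.001511799142115449))
rear far tri (array([ 0.52903565, -0.24114701,  0.05534907]), np.float64(0.0014790515608674385))
tray corners z.022 [array([ 0.52849674, -0.0504596 ]), array([ 0.53198768, -0.24919516]), array([ 0.42036088, -0.05099271]), array([ 0.42119298, -0.24845861])]
lid [ 0.48184781 -0.1428678   0.086     ]
```

Candidates for "tray": A at top pixel (320,228), with the cup, about 200 x 110 mm and B at (432,265), visibly smaller and empty. A is the one: its corners measure 199 x 110 mm. The crop above confirms two handle bars and the cup with the red lid. The reader deck edge is centred at about (0.518, 0.136, 0.013), turned about 6.2° from +y towards -x (width measured 172 mm vs. 170 given).

```bash
cat >> h.py <<'E'
U=np.array([-0.1074,0.9942,0]);EDGE=np.array([0.518,0.136,0.013]) # reader x, step middle
def goal(p,yaw,pitchless=True,flip=None):
    """tool delta to TCP p, tool y down, tool z along (-sin yaw,cos yaw)"""
    s=ctrl.get_state();R=Ro.from_rotvec(s["tool_rot"]).as_matrix()
    best=None
    z=np.array([-np.sin(yaw),np.cos(yaw),0]);y=np.array([0,0,-1.])
    for sg in(1,-1):
        G=np.stack([np.cross(y,sg*z),y,sg*z],1);w=Ro.from_matrix(R.T@G).as_rotvec()
        if best is None or np.linalg.norm(w)<np.linalg.norm(best): best=w
    d=R.T@(np.array(p)-s["position"])*1000
    print("R",R.round(3).tolist());print("t",round(s["time"],2),"pos",s["position"].round(4),"F",s["ft_force"].round(1),"grip",round(s["grip_width"]*87,1))
    print("delta tool mm",d.round(1),"turn",best.round(4),np.linalg.norm(best).round(3))
E
python3 - <<'E'
from h import *
goal([0.4765,-0.0615,0.16],np.radians(.5))
E
```

```text
R [[-0.934, -0.001, 0.357], [-0.357, 0.002, -0.934], [0.0, -1.0, -0.002]]
t 0.1 pos [ 0.2317 -0.6068  0.2215] F [ 0.7 -0.6  0.1] grip 87.2
delta tool mm [-423.3   62.2 -421.9] turn [0.0017 0.3561 0.0004] 0.356
```

Call:
play_rows(translation=[[-28,0,-28],[-28,0,-28],[-28,0,-28],[-28,0,-28],[-28,0,-28],[-28,0,-28],[-28,0,-28],[-28,0,-28],[-28,0,-28],[-28,0,-28]], turn=[[0,0,0],[0,0,0],[0,0,0],[0,0,0],[0,0,0],[0,0,0],[0,0,0],[0,0,0],[0,0,0],[0,0,0]], fingers=[-0.3,-0.3,-0.3,-0.3,-0.3,-0.3,-0.3,-0.3,-0.3,-0.3])

```text
time: 0.93
position: [0.3937, -0.2438, 0.2223]
tool_rot: [-0.373, 2.022, -2.023]
ft_force: [1.6, -0.5, 0.3]
grip_width: 0.379
```

Run:
```python
from h import *
goal([0.4765,-0.0615,0.16],np.radians(.5))
```

```text
R [[-0.934, -0.0, 0.357], [-0.357, -0.0, -0.934], [0.0, -1.0, 0.0]]
t 0.93 pos [ 0.3937 -0.2438  0.2223] F [ 1.6 -0.5  0.3] grip 33.0
delta tool mm [-142.4   62.2 -140.8] turn [-2.000e-04  3.559e-01  5.000e-04] 0.356
```

Call:
play_rows(translation=[[-28,0,-28],[-28,0,-28],[-28,0,-28],[-28,0,-28],[-27,10,-26],[0,20,0],[0,15,0],[0,5,0],[0,0,0],[0,0,0]], turn=[[0,0,0],[0,0,0],[0,0,0],[0,0,0],[0,0.1,0],[0,0.1,0],[0,0.1,0],[0,0.056,0],[0,0,0],[0,0,0]], fingers=[-0.3,-0.3,-0.3,-0.3,-0.3,-0.3,-0.3,-0.3,-0.3,-0.3])

```text
time: 1.77
position: [0.4733, -0.0685, 0.1726]
tool_rot: [-0.017, 2.215, -2.215]
ft_force: [-0.1, -0.4, 0.4]
grip_width: 0.348
```

Run:
```python
from h import *
goal([0.4765,-0.0615,0.042],np.radians(.5))
crop("side",230,130,160,130,5,"pics/s1.png")
crop("top",240,180,160,100,5,"pics/t1.png")
print(proj("side",ctrl.get_state()["position"]))
```

```text
R [[-1.0, -0.001, 0.014], [-0.014, 0.0, -1.0], [0.001, -1.0, -0.0]]
t 1.77 pos [ 0.4733 -0.0685  0.1726] F [-0.1 -0.4  0.4] grip 30.3
delta tool mm [ -3.4 130.6  -6.9] turn [0.0002 0.0055 0.0009] 0.006
[289.72443219 190.85070355]
```

View pics/s1.png

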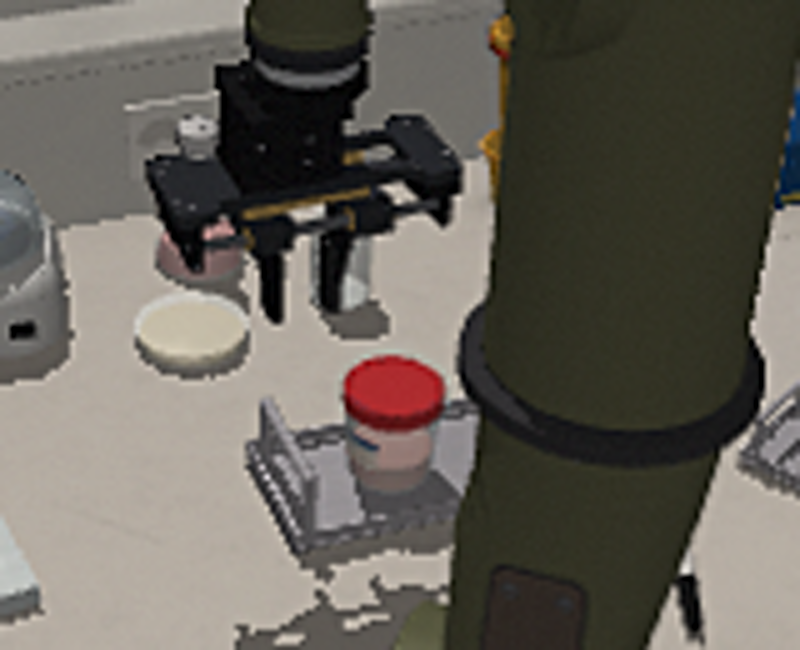

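View pics/t1.png

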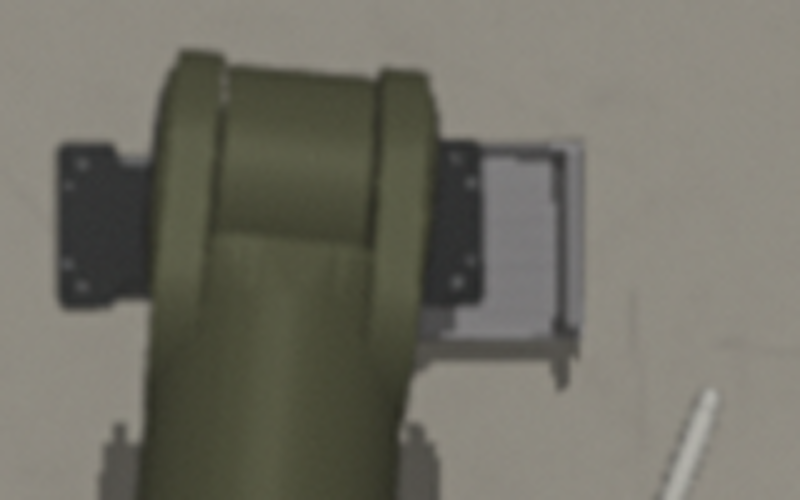

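Call:
play_rows(translation=[[-3.4,15,-7],[0,20,0],[0,20,0],[0,20,0],[0,15,0],[0,12,0],[0,10,0],[0,8,0],[0,8,0],[0,0,0]], turn=[[0,0,0],[0,0,0],[0,0,0],[0,0,0],[0,0,0],[0,0,0],[0,0,0],[0,0,0],[0,0,0],[0,0,0]], fingers=[-0.3,-0.3,-0.3,-0.3,-0.3,-0.3,-0.3,-0.3,-0.3,-0.3])

```text
time: 2.7
position: [0.4762, -0.0615, 0.0438]
tool_rot: [-0.016, 2.216, -2.216]
ft_force: [-0.3, -0.3, 0.7]
grip_width: 0.353
```

Run:
```python
from h import *
goal([0.4765,-0.0615,0.042],np.radians(.5))
crop("side",250,150,120,100,6,"pics/s2.png")
```

```text
R [[-1.0, -0.002, 0.012], [-0.012, 0.0, -1.0], [0.002, -1.0, -0.0]]
t 2.7 pos [ 0.4762 -0.0615  0.0438] F [-0.3 -0.3  0.7] grip 30.8
delta tool mm [-0.3  1.8 -0. ] turn [0.0004 0.0038 0.0017] 0.004
```

View pics/s2.png

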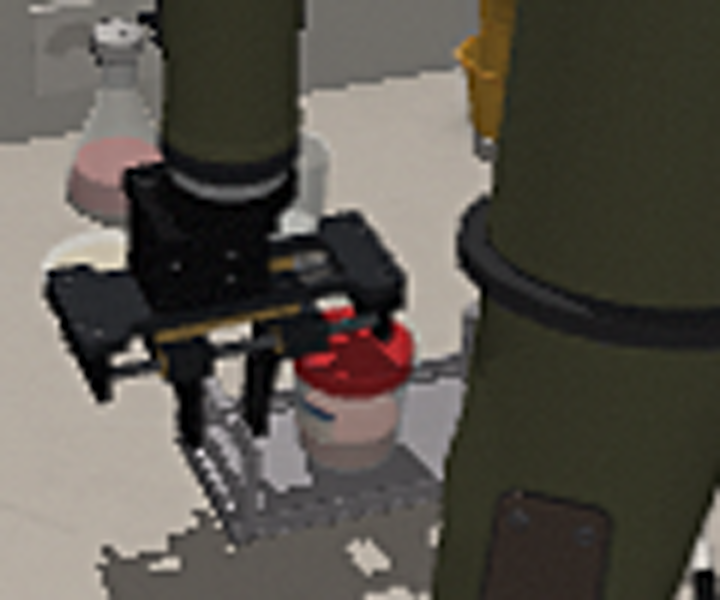

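Call:
play_rows(translation=[[0,0,0],[0,0,0],[0,0,0],[0,0,0],[0,0,0],[0,0,0],[0,0,0],[0,0,0],[0,0,0],[0,0,0]], turn=[[0,0,0],[0,0,0],[0,0,0],[0,0,0],[0,0,0],[0,0,0],[0,0,0],[0,0,0],[0,0,0],[0,0,0]], fingers=[-1,-1,-1,-1,-1,-1,-1,-1,-1,-1], grip_force=40)

```text
time: 3.58
position: [0.4774, -0.0622, 0.0454]
tool_rot: [-0.012, 2.214, -2.216]
ft_force: [-0.8, -3.0, 5.0]
grip_width: 0.1
```

Call:
play_rows(translation=[[0,-3,0],[0,-3,0],[0,-3,0],[0,-3,0],[0,-3,0],[0,-3,0],[0,-3,0],[0,-3,0],[0,-2,0],[0,0,0]], turn=[[0,0,0],[0,0,0],[0,0,0],[0,0,0],[0,0,0],[0,0,0],[0,0,0],[0,0,0],[0,0,0],[0,0,0]], fingers=[-1,-1,-1,-1,-1,-1,-1,-1,-1,-1])

```text
time: 4.42
position: [0.4772, -0.0614, 0.0714]
tool_rot: [-0.013, 2.215, -2.215]
ft_force: [0.3, 1.0, -4.5]
grip_width: 0.098
```

Run:
```python
from h import *
p=EDGE-0.042*U;goal([p[0],p[1],0.071],np.radians(6.2))
crop("side",250,150,120,100,6,"pics/s3.png")
```

```text
R [[-1.0, 0.001, 0.012], [-0.012, -0.0, -1.0], [-0.001, -1.0, 0.0]]
t 4.42 pos [ 0.4772 -0.0614  0.0714] F [ 0.3  1.  -4.5] grip 8.5
delta tool mm [ -47.2    0.4 -155.1] turn [-0.0002 -0.0958 -0.0006] 0.096
```

View pics/s3.png

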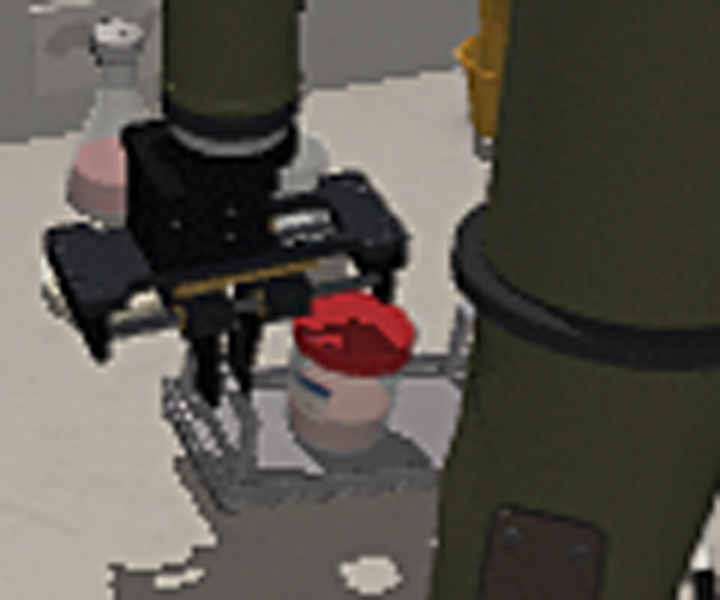

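Call:
play_rows(translation=[[-1,0,-3],[-2,0,-6],[-3,0,-8],[-3,0,-8],[-3,0,-8],[-3,0,-8],[-3,0,-8],[-3,0,-8],[-3,0,-8],[-3,0,-8]], turn=[[0,0,0],[0,-0.01,0],[0,-0.01,0],[0,-0.01,0],[0,-0.01,0],[0,-0.01,0],[0,-0.01,0],[0,-0.01,0],[0,-0.01,0],[0,-0.016,0]], fingers=[-1,-1,-1,-1,-1,-1,-1,-1,-1,-1])

```text
time: 5.3
position: [0.5003, 0.0137, 0.0708]
tool_rot: [-0.119, 2.165, -2.165]
ft_force: [-0.9, -0.7, -4.4]
grip_width: 0.098
```

Run:
```python
from h import *
p=EDGE-0.042*U;goal([p[0],p[1],0.071],np.radians(6.2))
```

```text
R [[-0.994, -0.0, 0.11], [-0.11, -0.0, -0.994], [0.0, -1.0, 0.0]]
t 5.3 pos [0.5003 0.0137 0.0708] F [-0.9 -0.7 -4.4] grip 8.5
delta tool mm [-30.9  -0.2 -77.6] turn [-0.      0.0015  0.0002] 0.002
```

Call:
play_rows(translation=[[-2,0,-4],[-4,0,-8],[-4,0,-8],[-4,0,-9],[-4,0,-9],[-4,0,-9],[-4,0,-9],[-3,0,-9],[-2,0,-8],[0,0,-4]], turn=[[0,0,0],[0,0,0],[0,0,0],[0,0,0],[0,0,0],[0,0,0],[0,0,0],[0,0,0],[0,0,0],[0,0,0]], fingers=[-1,-1,-1,-1,-1,-1,-1,-1,-1,-1])

```text
time: 6.13
position: [0.5229, 0.0947, 0.071]
tool_rot: [-0.119, 2.166, -2.164]
ft_force: [0.0, -1.0, -4.8]
grip_width: 0.098
```

Run:
```python
from h import *
p=EDGE-0.042*U;goal([p[0],p[1],0.071],np.radians(6.2))
crop("side",170,140,160,120,5,"pics/s4.png")
crop("top",140,160,200,120,4,"pics/t4.png")
```

```text
R [[-0.994, 0.0, 0.11], [-0.11, 0.001, -0.994], [-0.0, -1.0, -0.001]]
t 6.13 pos [0.5229 0.0947 0.071 ] F [ 0.  -1.  -4.8] grip 8.5
delta tool mm [ 0.4 -0.   0.4] turn [ 0.0009  0.0019 -0.0005] 0.002
```

View pics/s4.png

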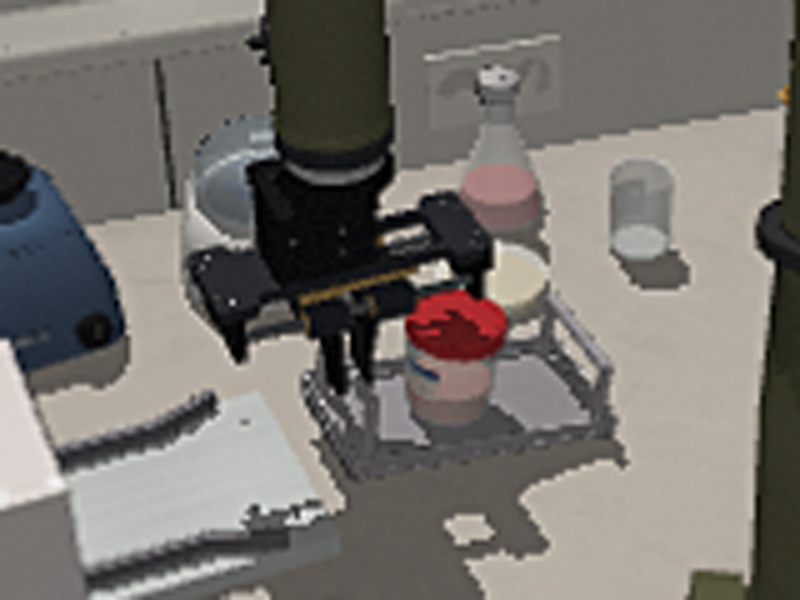

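View pics/t4.png

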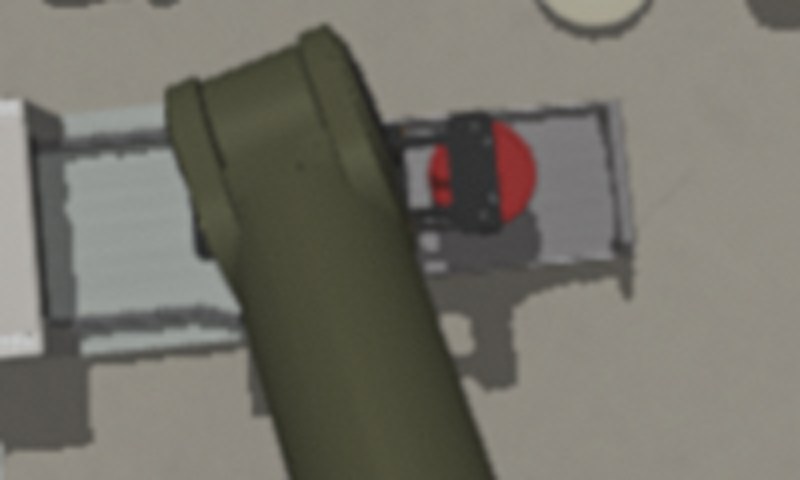

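Run:
```python
from h import *
a=onz("top",[140+612/4,160+105/4],.063);b=onz("top",[140+624/4,160+250/4],.063);m=(a+b)/2;print(a,b,m)
V=np.array([U[1],-U[0],0])*-1 # reader y
f=ctrl.get_state()["position"]
for q in(m,f): print("reader coords",(q-EDGE)@U,(q-EDGE)@V)
d=f-m;print("tray yaw deg",np.degrees(np.arctan2(-d[0],d[1])))
p=EDGE+0.065*U;goal([p[0],p[1],0.071],np.radians(6.2))
```

```text
[ 0.58583495 -0.07326683  0.063     ] [ 0.48805369 -0.08160449  0.063     ] [ 0.53694432 -0.07743566  0.063     ]
reader coords -0.2142323529304801 0.004088544351194538
reader coords -0.04175069225782544 2.6669382112651095e-06
tray yaw deg 4.8085439060097785
R [[-0.994, 0.0, 0.11], [-0.11, 0.001, -0.994], [-0.0, -1.0, -0.001]]
t 6.23 pos [0.5225 0.0945 0.071 ] F [-0.8  1.3 -3.9] grip 8.5
delta tool mm [-3.000e-01  1.000e-01 -1.067e+02] turn [ 0.0011  0.0022 -0.0002] 0.003
```

Call:
play_rows(translation=[[0,0,-3],[0,0,-6],[0,0,-8],[0,0,-8],[0,0,-9],[0,0,-9],[0,0,-9],[0,0,-8],[0,0,-6],[0,0,-4]], turn=[[0,-0.01,0],[0,-0.01,0],[0,0,0],[0,0,0],[0,0,0],[0,0,0],[0,0,0],[0,0,0],[0,0,0],[0,0,0]], fingers=[-1,-1,-1,-1,-1,-1,-1,-1,-1,-1])

```text
time: 7.07
position: [0.5135, 0.1634, 0.0709]
tool_rot: [-0.14, 2.155, -2.154]
ft_force: [0.3, -0.6, -4.1]
grip_width: 0.097
```

Run:
```python
from h import *
p=EDGE+0.028*U;goal([p[0],p[1],0.060],np.radians(6.2))
crop("side",150,140,160,120,5,"pics/s5.png")
crop("top",120,160,200,120,4,"pics/t5.png")
```

```text
R [[-0.992, -0.0, 0.129], [-0.129, 0.0, -0.992], [-0.0, -1.0, -0.0]]
t 7.07 pos [0.5135 0.1634 0.0709] F [ 0.3 -0.6 -4.1] grip 8.5
delta tool mm [-1.5 10.9 -0.2] turn [ 0.0003  0.0214 -0.    ] 0.021
```

View pics/s5.png

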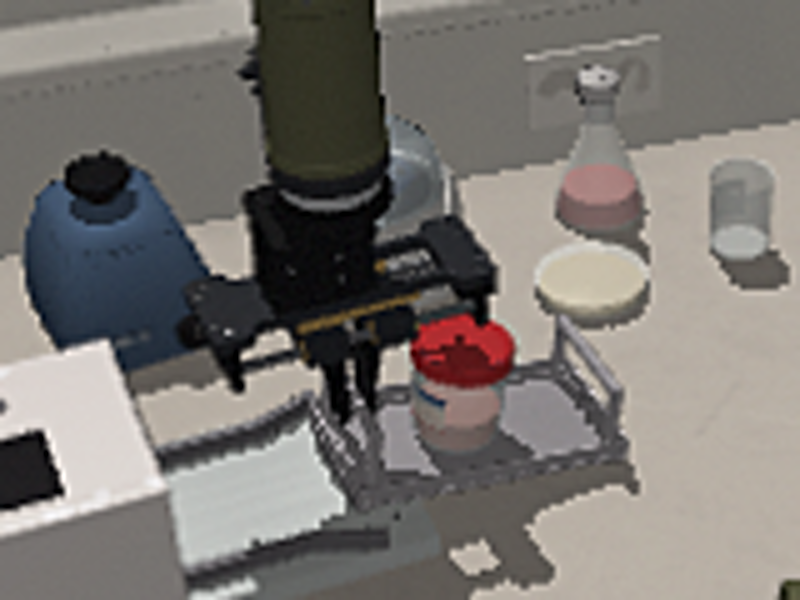

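View pics/t5.png

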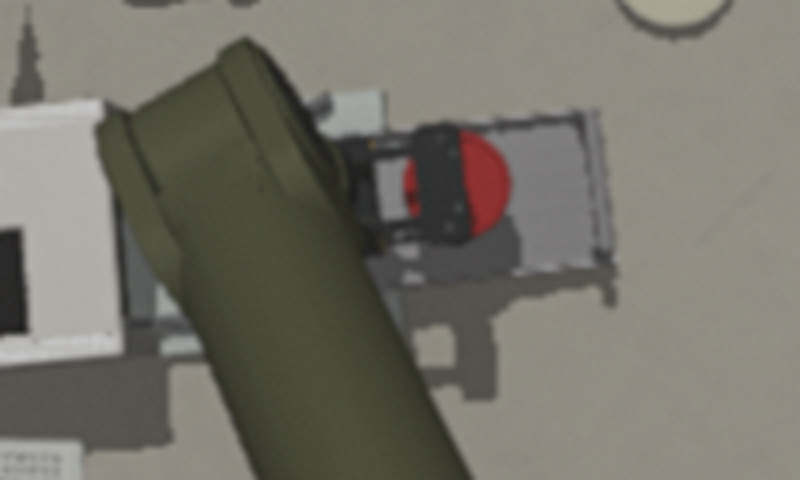

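Run:
```python
from h import *
a=onz("top",[120+592/4,160+113/4],.062);b=onz("top",[120+606/4,160+258/4],.062);m=(a+b)/2;print(a,b)
V=np.array([-U[1],U[0],0])
f=ctrl.get_state()["position"]
for q in(m,f): print("reader coords",(q-EDGE)@U,(q-EDGE)@V)
d=f-m;print("yaw line",np.degrees(np.arctan2(-d[0],d[1])),"bar",np.degrees(np.arctan2(-(a-b)[1],-(a-b)[0])))
```

```text
[ 0.58016796 -0.00582427  0.062     ] [ 0.48235775 -0.01596886  0.062     ]
reader coords -0.14746899441036623 0.00259076322104379
reader coords 0.02799216364635725 0.0015145953546740936
yaw line 5.814144631242172 bar -174.0786199155848
```

Call:
play_rows(translation=[[-1.5,2,0],[0,2,0],[0,2,0],[0,2,0],[0,1,0],[0,1,0],[0,0,0],[0,0,0],[0,0,0],[0,0,0]], turn=[[0,0,0],[0,0,0],[0,0,0],[0,0,0],[0,0,0],[0,0,0],[0,0,0],[0,0,0],[0,0,0],[0,0,0]], fingers=[-1,-1,-1,-1,-1,-1,-1,-1,-1,-1])

```text
time: 8.0
position: [0.5154, 0.1623, 0.0618]
tool_rot: [-0.138, 2.154, -2.156]
ft_force: [-4.3, 0.7, 5.2]
grip_width: 0.101
```

Call:
play_rows(translation=[[0,0.5,0],[0,0.5,0],[0,0.5,0],[0,0.5,0],[0,0,0],[0,0,0],[0,0,0],[0,0,0],[0,0,0],[0,0,0]], turn=[[0,0,0],[0,0,0],[0,0,0],[0,0,0],[0,0,0],[0,0,0],[0,0,0],[0,0,0],[0,0,0],[0,0,0]], fingers=[-1,-1,-1,-1,-1,-1,-1,-1,-1,-1])

```text
time: 8.83
position: [0.5155, 0.1624, 0.0617]
tool_rot: [-0.138, 2.153, -2.157]
ft_force: [-9.0, -1.2, 18.6]
grip_width: 0.095
```

Call:
play_rows(translation=[[0,-1,0],[0,-1,0],[0,0,0],[0,0,0],[0,0,0],[0,0,0],[0,0,0],[0,0,0],[0,0,0],[0,0,0]], turn=[[0,0,0],[0,0,0],[0,0,0],[0,0,0],[0,0,0],[0,0,0],[0,0,0],[0,0,0],[0,0,0],[0,0,0]], fingers=[-1,-1,-1,-1,-1,-1,-1,-1,-1,-1])

```text
time: 9.67
position: [0.5154, 0.1623, 0.0618]
tool_rot: [-0.138, 2.154, -2.156]
ft_force: [-4.3, 0.2, 7.9]
grip_width: 0.097
```

Run:
```python
from h import *
goal([0.5155,0.1624,0.0618],np.radians(6.2))
crop("side",170,190,110,85,7,"pics/s6.png")
```

```text
R [[-0.992, 0.0, 0.128], [-0.128, -0.001, -0.992], [-0.0, -1.0, 0.001]]
t 9.67 pos [0.5154 0.1623 0.0618] F [-4.3  0.2  7.9] grip 8.5
delta tool mm [-0.1  0.  -0.1] turn [-0.0007  0.0202 -0.0002] 0.02
```

View pics/s6.png

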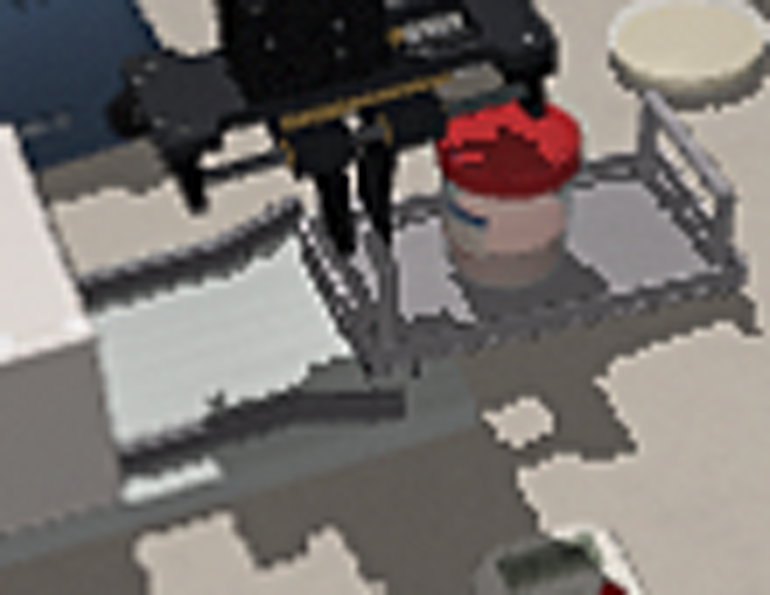

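Call:
play_rows(translation=[[0,-1,0],[0,-0.3,-2],[0,0,-4],[0,0,-5],[-0.5,0,-6],[0,0,-6],[0,0,-6],[-0.5,0,-6],[0,0,-5],[0,0,0]], turn=[[0,0,0],[0,0,0],[0,0,0],[0,0,0],[0,0,0],[0,0,0],[0,0,0],[0,0,0],[0,0,0],[0,0,0]], fingers=[-1,-1,-1,-1,-1,-1,-1,-1,-1,-1])

```text
time: 10.55
position: [0.5106, 0.2042, 0.0622]
tool_rot: [-0.141, 2.155, -2.153]
ft_force: [-0.5, 0.6, 0.7]
grip_width: 0.102
```

Run:
```python
from h import *
p=EDGE+0.068*U
goal([p[0],p[1],0.0618],np.radians(6.2))
crop("side",160,190,110,85,7,"pics/s7.png")
crop("top",110,160,200,120,4,"pics/t7.png")
```

```text
R [[-0.991, -0.0, 0.13], [-0.13, 0.001, -0.991], [0.0, -1.0, -0.001]]
t 10.55 pos [0.5106 0.2042 0.0622] F [-0.5  0.6  0.7] grip 8.9
delta tool mm [-0.   0.4  0.6] turn [0.0013 0.0223 0.    ] 0.022
```

View pics/s7.png

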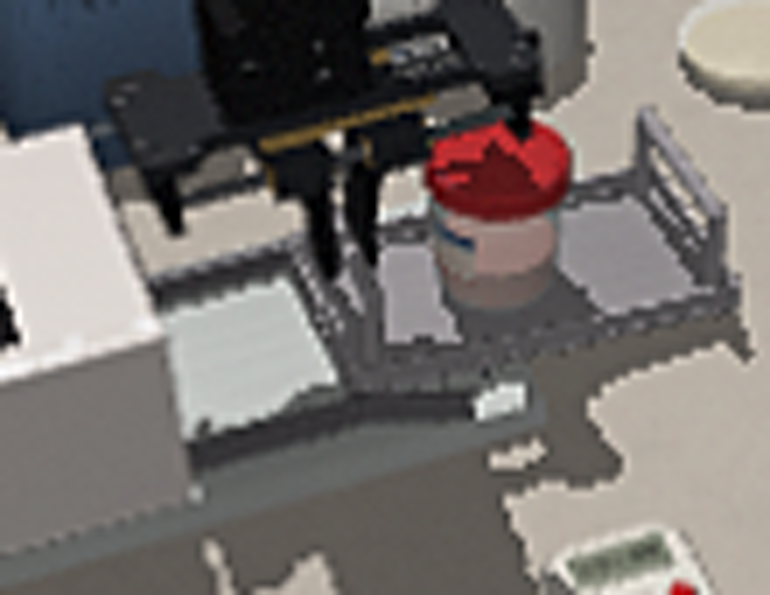

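View pics/t7.png

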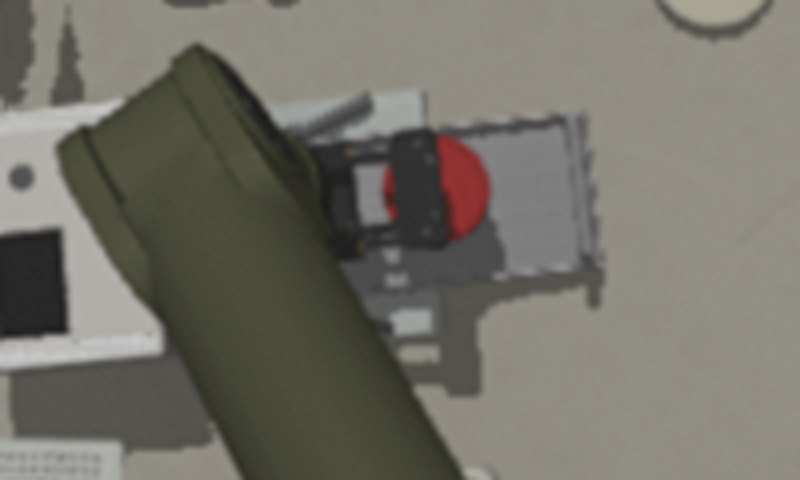

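Call:
play_rows(translation=[[0,0,-3],[0,0,-4],[0,0,-4],[0,0,-2],[0,0,0],[0,0,0],[0,0,0],[0,0,0],[0,0,0],[0,0,0]], turn=[[0,0,0],[0,0,0],[0,0,0],[0,0,0],[0,0,0],[0,0,0],[0,0,0],[0,0,0],[0,0,0],[0,0,0]], fingers=[-1,-1,-1,-1,-1,-1,-0.8,-0.6,-0.4,-0.4])

```text
time: 11.48
position: [0.5096, 0.2157, 0.0625]
tool_rot: [-0.138, 2.155, -2.154]
ft_force: [0.2, 0.5, 0.6]
grip_width: 0.24
```

Call:
play_rows(translation=[[0,0,0],[0,0,0],[0,-8,0],[0,-15,0],[0,-20,0],[0,-20,0],[0,-20,0],[0,-20,0],[0,0,20],[0,0,30]], turn=[[0,0,0],[0,0,0],[0,0,0],[0,0,0],[0,0,0],[0,0,0],[0,0,0],[0,0,0],[0,0,0],[0,0,0]], fingers=[-0.3,-0.3,-0.3,-0.3,-0.3,-0.3,-0.3,-0.3,-0.3,-0.3])

```text
time: 12.32
position: [0.5161, 0.1694, 0.1678]
tool_rot: [-0.141, 2.152, -2.147]
ft_force: [0.5, -1.1, -0.8]
grip_width: 0.353
```

Call:
play_rows(translation=[[0,0,35],[0,0,35],[0,0,35],[0,0,20],[0,0,0],[0,0,0],[0,0,0],[0,0,0],[0,0,0],[0,0,0]], turn=[[0,0,0],[0,0,0],[0,0,0],[0,0,0],[0,0,0],[0,0,0],[0,0,0],[0,0,0],[0,0,0],[0,0,0]], fingers=[-0.3,-0.3,-0.3,-0.3,-0.3,-0.3,-0.3,-0.3,-0.3,-0.3])

```text
time: 13.15
position: [0.5317, 0.0428, 0.1653]
tool_rot: [-0.141, 2.154, -2.154]
ft_force: [0.3, -0.1, 0.2]
grip_width: 0.348
```

Run:
```python
from h import *
p=EDGE+(0.080-.176)*U
goal([p[0],p[1],0.15],np.radians(6.2))
crop("side",160,150,160,120,5,"pics/s8.png")
crop("top",110,160,200,120,4,"pics/t8.png")
```

```text
R [[-0.991, 0.0, 0.13], [-0.13, 0.0, -0.991], [-0.0, -1.0, -0.0]]
t 13.15 pos [0.5317 0.0428 0.1653] F [ 0.3 -0.1  0.2] grip 30.2
delta tool mm [ 3.7 15.3  1.8] turn [ 0.0001  0.0224 -0.0001] 0.022
```

View pics/s8.png

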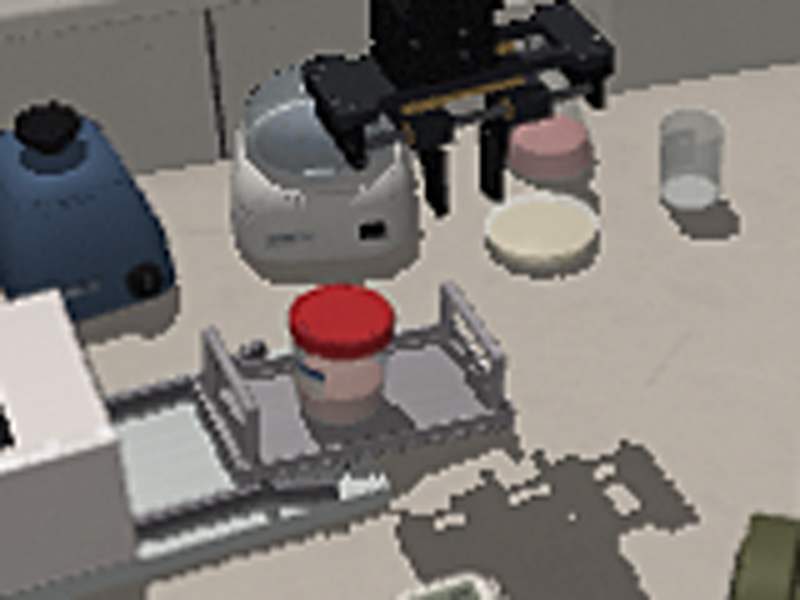

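View pics/t8.png

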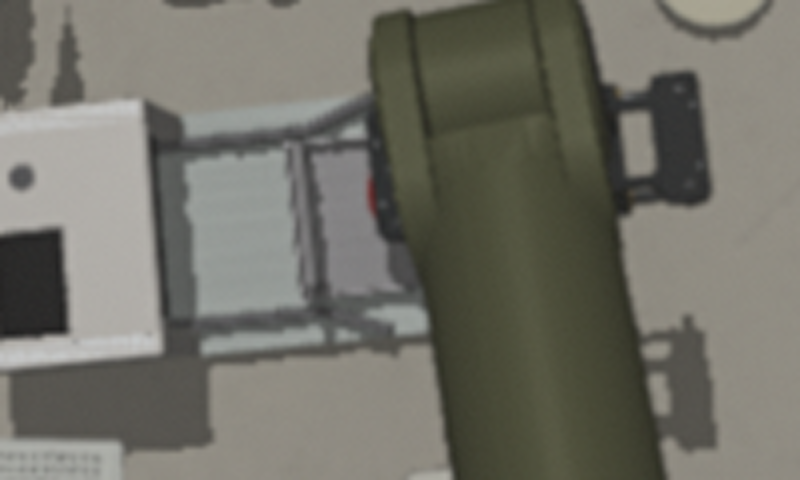

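Run:
```python
from h import *
V=np.array([-U[1],U[0],0])
f=lambda n,x0,y0,s,p,z:onz(n,[x0+p[0]/s,y0+p[1]/s],z)
for nm,pp,z,(n,x0,y0,s) in (("front top",((297,146),(314,298)),.076,("top",110,160,4)),("front side",((209,336),(251,409)),.076,("side",160,150,5)),("rear side",((447,288),(499,352)),.061,("side",160,150,5))):
    q=[f(n,x0,y0,s,p,z) for p in pp];m=(q[0]+q[1])/2;e=q[0]-q[1]
    print(nm,m.round(4),"len",np.linalg.norm(e).round(4),"yaw",np.degrees(np.arctan2(-e[1],e[0])).round(1),"reader",((m-EDGE)@U).round(4),((m-EDGE)@V).round(4))
```

```text
front top [0.5044 0.2116 0.076 ] len 0.1026 yaw -7.7 reader 0.0766 0.0054
front side [0.5069 0.2138 0.076 ] len 0.0852 yaw -8.8 reader 0.0785 0.0027
rear side [0.5302 0.0393 0.061 ] len 0.0824 yaw -10.5 reader -0.0974 -0.0018
```

Call:
play_rows(translation=[[3,10,2],[0,20,0],[0,20,0],[0,20,0],[0,15,0],[0,12,0],[0,10,0],[0,8,0],[0,5,0],[0,0,0]], turn=[[0,0.02,0],[0,0,0],[0,0,0],[0,0,0],[0,0,0],[0,0,0],[0,0,0],[0,0,0],[0,0,0],[0,0,0]], fingers=[-0.3,-0.3,-0.3,-0.3,-0.3,-0.3,-0.3,-0.3,-0.3,-0.3])

```text
time: 14.08
position: [0.5286, 0.039, 0.0443]
tool_rot: [-0.119, 2.167, -2.166]
ft_force: [-0.7, -0.0, -0.6]
grip_width: 0.351
```

Run:
```python
from h import *
goal([0.5283,0.0406,0.0445],np.radians(6.2))
crop("side",190,180,110,85,7,"pics/s9.png")
```

```text
R [[-0.994, -0.001, 0.108], [-0.108, 0.0, -0.994], [0.001, -1.0, -0.0]]
t 14.08 pos [0.5286 0.039  0.0443] F [-0.7 -0.  -0.6] grip 30.5
delta tool mm [ 0.1 -0.2 -1.6] turn [0.0002 0.0001 0.0014] 0.001
```

View pics/s9.png

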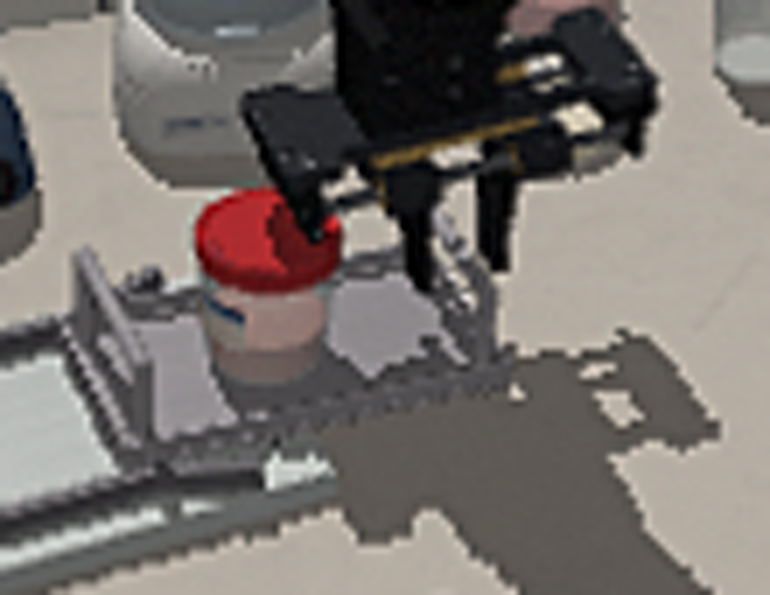

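Call:
play_rows(translation=[[0,0,-1.6],[0,0,0],[0,0,0],[0,0,0],[0,0,0],[0,0,0],[0,0,0],[0,0,0],[0,0,0],[0,0,0]], turn=[[0,0,0],[0,0,0],[0,0,0],[0,0,0],[0,0,0],[0,0,0],[0,0,0],[0,0,0],[0,0,0],[0,0,0]], fingers=[-0.6,-1,-1,-1,-1,-1,-1,-1,-1,-1], grip_force=30)

```text
time: 14.97
position: [0.5294, 0.0401, 0.0456]
tool_rot: [-0.116, 2.165, -2.167]
ft_force: [0.1, -4.4, 5.0]
grip_width: 0.104
```

Call:
play_rows(translation=[[0,-2,0],[0,-3,0],[0,-3,0],[0,-3,0],[0,-3,0],[0,-3,0],[0,-2,0],[0,-1,0],[0,0,0],[0,0,0]], turn=[[0,0,0],[0,0,0],[0,0,0],[0,0,0],[0,0,0],[0,0,0],[0,0,0],[0,0,0],[0,0,0],[0,0,0]], fingers=[-1,-1,-1,-1,-1,-1,-1,-1,-1,-1])

```text
time: 15.8
position: [0.5289, 0.0406, 0.0652]
tool_rot: [-0.118, 2.165, -2.166]
ft_force: [-0.2, 0.8, -3.5]
grip_width: 0.103
```

Call:
play_rows(translation=[[0,0,-2],[0,0,-4],[0,0,-5],[0,0,-6],[0,0,-6],[0,0,-6],[0,0,-6],[0,0,-6],[0,0,-6],[0,0,-3]], turn=[[0,0,0],[0,0,0],[0,0,0],[0,0,0],[0,0,0],[0,0,0],[0,0,0],[0,0,0],[0,0,0],[0,0,0]], fingers=[-1,-1,-1,-1,-1,-1,-1,-1,-1,-1])

```text
time: 16.63
position: [0.5233, 0.0918, 0.0652]
tool_rot: [-0.119, 2.166, -2.165]
ft_force: [0.5, -0.8, -3.6]
grip_width: 0.098
```

Run:
```python
from h import *
p=EDGE-.046*U
goal([p[0],p[1],0.0655],np.radians(6.2))
crop("side",160,170,130,100,6,"pics/s10.png")
```

```text
R [[-0.994, -0.0, 0.109], [-0.109, 0.0, -0.994], [0.0, -1.0, -0.0]]
t 16.63 pos [0.5233 0.0918 0.0652] F [ 0.5 -0.8 -3.6] grip 8.6
delta tool mm [ 0.5 -0.3  1.5] turn [0.0004 0.0014 0.    ] 0.001
```

View pics/s10.png

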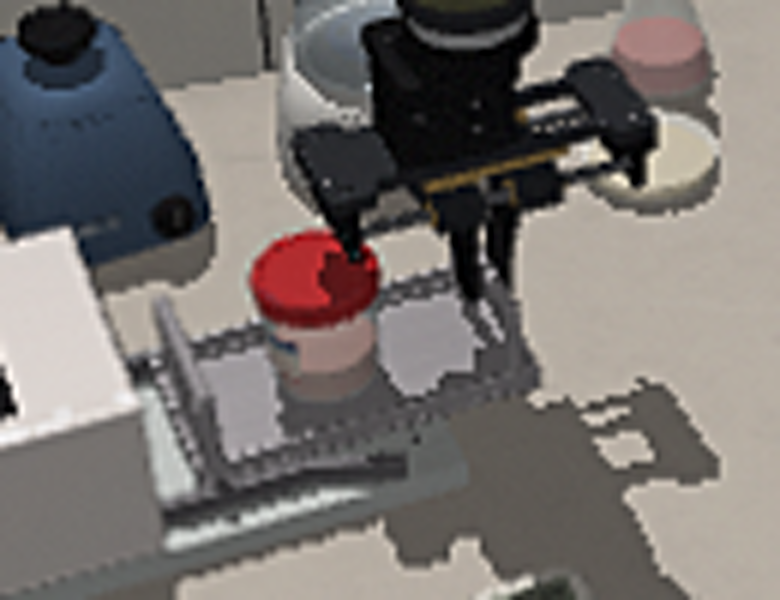

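Call:
play_rows(translation=[[0,0,-3],[0,0,-5],[0.2,0,-7],[0,0,-8],[0.2,0,-8],[0,0,-8],[0,0,-8],[0,0,-7],[0,0,-6],[0,0,-4]], turn=[[0,0,0],[0,0,0],[0,0,0],[0,0,0],[0,0,0],[0,0,0],[0,0,0],[0,0,0],[0,0,0],[0,0,0]], fingers=[-1,-1,-1,-1,-1,-1,-1,-1,-1,-1])

```text
time: 17.52
position: [0.516, 0.1552, 0.0652]
tool_rot: [-0.119, 2.165, -2.165]
ft_force: [0.3, -0.8, -3.1]
grip_width: 0.101
```

Run:
```python
from h import *
p=EDGE+.037*U
goal([p[0],p[1],0.0615],np.radians(6.2))
crop("side",130,170,130,100,6,"pics/s11.png")
```

```text
R [[-0.994, -0.0, 0.109], [-0.109, 0.0, -0.994], [0.0, -1.0, -0.0]]
t 17.52 pos [0.516  0.1552 0.0652] F [ 0.3 -0.8 -3.1] grip 8.8
delta tool mm [  0.    3.7 -17.7] turn [0.0003 0.0012 0.0001] 0.001
```

View pics/s11.png

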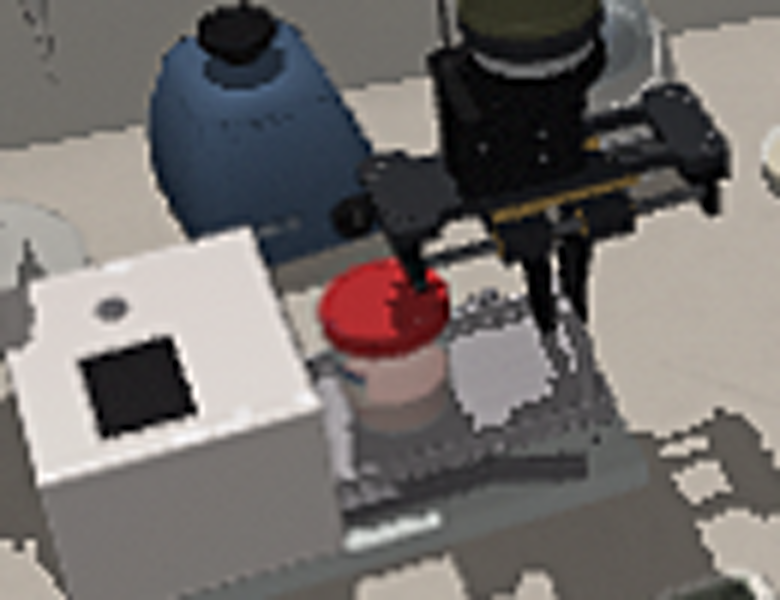

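Call:
play_rows(translation=[[0,0,-3],[0,0,-4],[0,0,-3],[0,1,0],[0,1,0],[0,1,0],[0,0.5,0],[0,0,0],[0,0,0],[0,0,0]], turn=[[0,0,0],[0,0,0],[0,0,0],[0,0,0],[0,0,0],[0,0,0],[0,0,0],[0,0,0],[0,0,0],[0,0,0]], fingers=[-1,-1,-1,-1,-1,-1,-1,-1,-1,-1])

```text
time: 18.4
position: [0.5152, 0.1638, 0.0616]
tool_rot: [-0.117, 2.166, -2.166]
ft_force: [0.3, 0.4, -3.7]
grip_width: 0.102
```

Call:
play_rows(translation=[[0,0,-0.5],[0,0,-0.5],[0,0,-0.5],[0,0,-0.5],[0,0,-0.5],[0,0,-0.5],[0,0,-0.5],[0,0,-0.5],[0,0,0],[0,0,0]], turn=[[0,0,0],[0,0,0],[0,0,0],[0,0,0],[0,0,0],[0,0,0],[0,0,0],[0,0,0],[0,0,0],[0,0,0]], fingers=[-1,-1,-1,-1,-1,-1,-1,-1,-1,-1])

```text
time: 19.23
position: [0.5147, 0.1681, 0.0616]
tool_rot: [-0.118, 2.166, -2.166]
ft_force: [0.4, -0.6, -3.3]
grip_width: 0.098
```

Call:
play_rows(translation=[[0,0.5,0],[0,0.5,0],[0,0,-0.5],[0,0,-0.5],[0,0,-0.5],[0,0,-0.5],[0,0,-0.5],[0,0,-0.5],[0,0,0],[0,0,0]], turn=[[0,0,0],[0,0,0],[0,0,0],[0,0,0],[0,0,0],[0,0,0],[0,0,0],[0,0,0],[0,0,0],[0,0,0]], fingers=[-1,-1,-1,-1,-1,-1,-1,-1,-1,-1])

```text
time: 20.07
position: [0.5151, 0.1688, 0.0615]
tool_rot: [-0.116, 2.162, -2.17]
ft_force: [-1.8, -6.0, 5.9]
grip_width: 0.104
```

Call:
play_rows(translation=[[0,0,-0.5],[0,0,-0.5],[0,0,-0.5],[0,0,-0.5],[0,0,0],[0,0,0],[0,0,0],[0,0,0],[0,0,0],[0,0,0]], turn=[[0,0,0],[0,0,0],[0,0,0],[0,0,0],[0,0,0],[0,0,0],[0,0,0],[0,0,0],[0,0,0],[0,0,0]], fingers=[-1,-1,-1,-1,-1,-1,-1,-1,-1,-1])

```text
time: 20.9
position: [0.5155, 0.1711, 0.0615]
tool_rot: [-0.114, 2.163, -2.168]
ft_force: [-0.4, -5.3, 4.2]
grip_width: 0.102
```

Call:
play_rows(translation=[[0,0,-0.5],[0,0,-0.5],[0,0,-0.5],[0,0,-0.5],[0,0,0],[0,0,0],[0,0,0],[0,0,0],[0,0,0],[0,0,0]], turn=[[0,0,0],[0,0,0],[0,0,0],[0,0,0],[0,0,0],[0,0,0],[0,0,0],[0,0,0],[0,0,0],[0,0,0]], fingers=[-1,-1,-1,-1,-1,-1,-1,-1,-1,-1])

```text
time: 21.73
position: [0.5154, 0.1725, 0.0615]
tool_rot: [-0.114, 2.162, -2.169]
ft_force: [0.5, -6.2, 3.8]
grip_width: 0.102
```

Call:
play_rows(translation=[[0,0,-0.5],[0,0,-0.5],[0,0,-0.5],[0,0,-0.5],[0,0,0],[0,0,0],[0,0,0],[0,0,0],[0,0,0],[0,0,0]], turn=[[0,0,0],[0,0,0],[0,0,0],[0,0,0],[0,0,0],[0,0,0],[0,0,0],[0,0,0],[0,0,0],[0,0,0]], fingers=[-1,-1,-1,-1,-1,-1,-1,-1,-1,-1])

```text
time: 22.57
position: [0.5154, 0.1725, 0.0615]
tool_rot: [-0.113, 2.16, -2.173]
ft_force: [0.2, -8.8, 5.0]
grip_width: 0.1
```

Call:
play_rows(translation=[[0,0,-0.5],[0,0,-0.5],[0,0,-0.5],[0,0,-0.5],[0,0,0],[0,0,0],[0,0,0],[0,0,0],[0,0,0],[0,0,0]], turn=[[0,0,0],[0,0,0],[0,0,0],[0,0,0],[0,0,0],[0,0,0],[0,0,0],[0,0,0],[0,0,0],[0,0,0]], fingers=[-1,-1,-1,-1,-1,-1,-1,-1,-1,-1])

```text
time: 23.4
position: [0.5154, 0.1725, 0.0615]
tool_rot: [-0.113, 2.158, -2.176]
ft_force: [-0.8, -13.5, 6.8]
grip_width: 0.104
```

Run:
```python
from h import *
p=EDGE+.037*U
goal([p[0],p[1],0.0615],np.radians(6.2))
crop("side",130,170,130,100,6,"pics/s12.png")
crop("top",90,160,200,120,4,"pics/t12.png")
```

```text
R [[-0.995, 0.001, 0.105], [-0.105, -0.009, -0.994], [-0.001, -1.0, 0.009]]
t 23.4 pos [0.5154 0.1725 0.0615] F [ -0.8 -13.5   6.8] grip 9.1
delta tool mm [ 1.4 -0.  -0.4] turn [-0.0087 -0.0035 -0.0005] 0.009
```

View pics/s12.png

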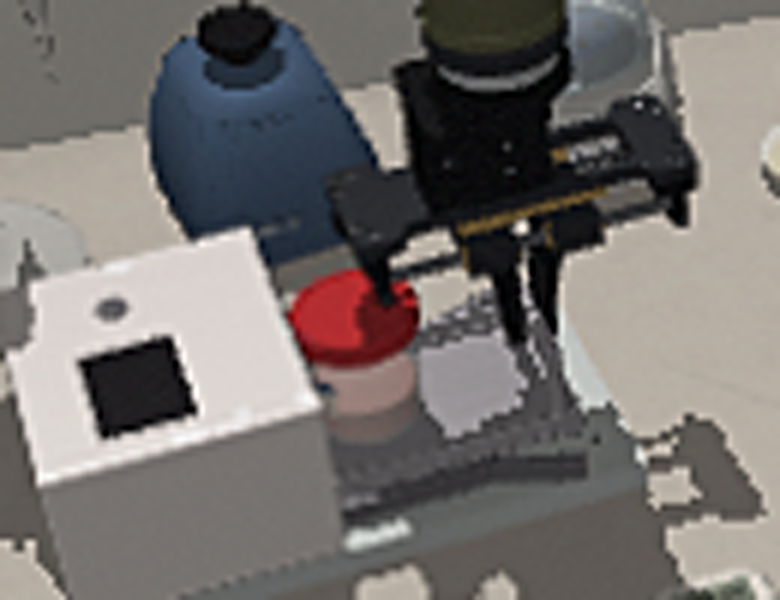

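View pics/t12.png

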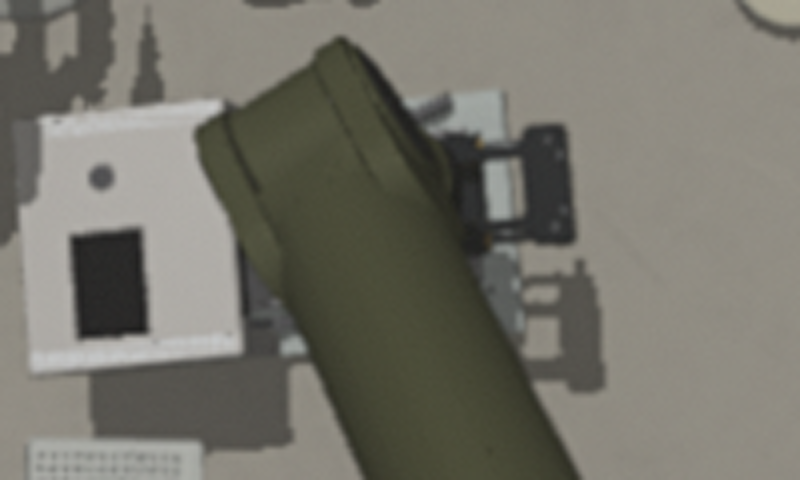

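Call:
play_rows(translation=[[0,0,-0.5],[0,0,-0.5],[0,0,-0.5],[0,0,-0.5],[0,0,0],[0,0,0],[0,0,0],[0,0,0],[0,0,0],[0,0,0]], turn=[[0,0,0],[0,0,0],[0,0,0],[0,0,0],[0,0,0],[0,0,0],[0,0,0],[0,0,0],[0,0,0],[0,0,0]], fingers=[-1,-1,-1,-1,-1,-1,-1,-1,-1,-1])

```text
time: 24.33
position: [0.5154, 0.1726, 0.0615]
tool_rot: [-0.112, 2.156, -2.18]
ft_force: [-0.3, -17.5, 8.1]
grip_width: 0.105
```

Call:
play_rows(translation=[[0,0,1],[0,0,1],[0,0,1],[0,0,1],[0,0,0],[0,0,0],[0,0,0],[0,0,0],[0,0,0],[0,0,0]], turn=[[0,0,0],[0,0,0],[0,0,0],[0,0,0],[0,0,0],[0,0,0],[0,0,0],[0,0,0],[0,0,0],[0,0,0]], fingers=[-1,-1,-1,-1,-1,-0.9,-0.8,-0.6,-0.4,-0.3])

```text
time: 25.17
position: [0.5145, 0.1775, 0.0612]
tool_rot: [-0.115, 2.167, -2.164]
ft_force: [-0.9, 0.9, -0.7]
grip_width: 0.252
```

Run:
```python
from h import *
p=EDGE+.037*U
goal([p[0],p[1],0.0615],np.radians(6.2))
```

```text
R [[-0.994, 0.002, 0.108], [-0.108, 0.001, -0.994], [-0.002, -1.0, -0.001]]
t 25.17 pos [0.5145 0.1775 0.0612] F [-0.9  0.9 -0.7] grip 22.0
delta tool mm [ 1.  -0.3  4.6] turn [ 0.0013 -0.0003 -0.0018] 0.002
```

Call:
play_rows(translation=[[0,0,2],[0,0,2.6],[0,0,0],[0,0,0],[0,-5,0],[0,-12,0],[0,-20,0],[0,-20,0],[0,-20,0],[0,-20,0]], turn=[[0,0,0],[0,0,0],[0,0,0],[0,0,0],[0,0,0],[0,0,0],[0,0,0],[0,0,0],[0,0,0],[0,0,0]], fingers=[-0.3,-0.3,-0.3,-0.3,-0.3,-0.3,-0.3,-0.3,-0.3,-0.3])

```text
time: 26.0
position: [0.5143, 0.1727, 0.1598]
tool_rot: [-0.117, 2.165, -2.165]
ft_force: [0.6, -0.3, -0.3]
grip_width: 0.352
```

Call:
play_rows(translation=[[0,-5,15],[0,-5,25],[0,0,35],[0,0,35],[0,0,35],[0,0,35],[0,0,35],[0,0,20],[0,0,0],[0,0,0]], turn=[[0,0,0],[0,0,0],[0,0,0],[0,0,0],[0,0,0],[0,0,0],[0,0,0],[0,0,0],[0,0,0],[0,0,0]], fingers=[-0.3,-0.3,-0.3,-0.3,-0.3,-0.3,-0.3,-0.3,-0.3,-0.3])

```text
time: 26.83
position: [0.54, -0.0625, 0.1686]
tool_rot: [-0.113, 2.167, -2.167]
ft_force: [0.2, 1.4, 0.2]
grip_width: 0.35
```

Run:
```python
from h import *
print(ctrl.get_state()["position"],ctrl.get_state()["ft_force"])
crop("side",130,170,130,100,6,"pics/s13.png")
crop("top",90,160,130,100,6,"pics/t13.png")
```

```text
[ 0.53995551 -0.06250367  0.16862036] [0.15710435 1.39231618 0.2308219 ]
```

View pics/s13.png

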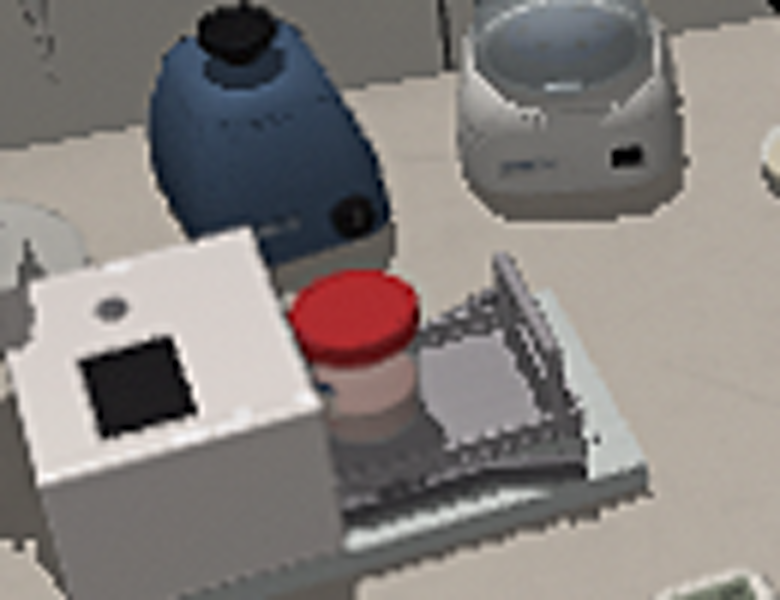

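View pics/t13.png

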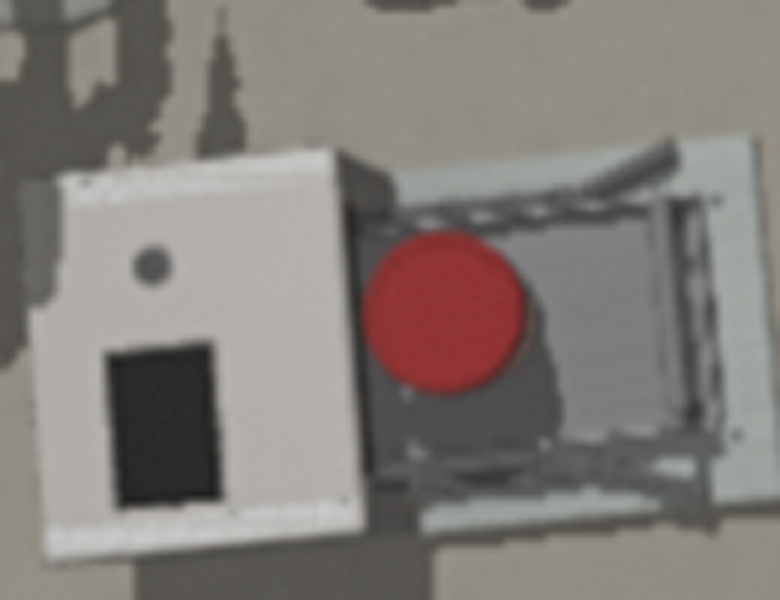

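Run:
```python
from h import *
V=np.array([-U[1],U[0],0])
o=lambda p:[90+(p[0]+.5)/6-.5,160+(p[1]+.5)/6-.5]
for n,p,z in(("rear far",(699,202),.038),("rear near",(719,446),.036),("step far",(753,137),.0155),("step near",(776,498),.0155),("bar far",(659,198),.08),("bar near",(682,424),.08),("lid",(444,312),.102)):
    q=onz("top",o(p),z);print(n,q.round(4),"reader x,y",((q-EDGE)@U).round(4),((q-EDGE)@V).round(4))
im=ctrl.get_image("side");cv2.imwrite("pics/s14.png",im)
```

```text
rear far [0.5684 0.1656 0.038 ] reader x,y 0.024 -0.0533
rear near [0.4565 0.1546 0.036 ] reader x,y 0.0251 0.0592
step far [0.6016 0.1443 0.0155] reader x,y -0.0007 -0.084
step near [0.4331 0.1307 0.0155] reader x,y 0.0039 0.085
bar far [0.5655 0.177  0.08  ] reader x,y 0.0356 -0.0516
bar near [0.4651 0.1647 0.08  ] reader x,y 0.0342 0.0495
lid [0.5125 0.2672 0.102 ] reader x,y 0.131 -0.0086
```

View pics/s14.png

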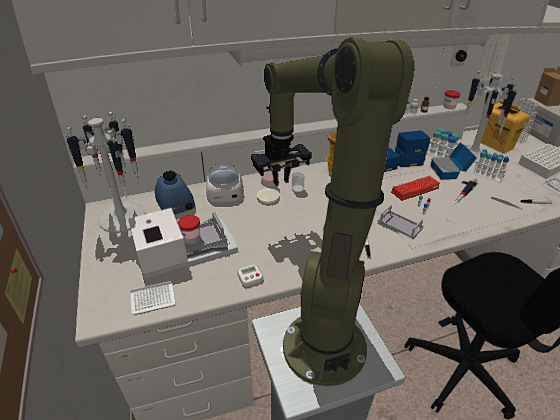

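```bash
python3 -c "
from bench import ctrl
print(ctrl.close_job())"
```

```text
the job is handed in; nothing more can be done
None
```

The tray is in the reader with its front end against the stop, the gripper is off it, and the job is handed in (about 27 s of the 64 s used). No verdict was reported.

**What I did**
- I gripped the front bar, lifted the front and lined the tray up with the deck. I set the front foot on the deck 40 mm past the step with the rear still on the worktop.
- I drew the tray between the rails and let go. Then I gripped the rear bar, took the rear over the step and pushed gently up to the stop.

**Last checks**
- **Stop:** in the last three pushes the tool advanced no more than 0.1 mm while the force rose from 6 to 17.5 N, far below the 60 N limit. The tool position at that point put the front end 224.6 mm behind the step, against 225 mm expected.
- **Position and yaw:** the last picture puts the tray's rear end 24 to 25 mm behind the step (25 mm expected), straight to within about 1°.
- **Cup and surroundings:** the cup stands upright about 6 mm ahead of the tray middle. By eye, the petri dish and beaker are where they were.

**Disagreements**
- **Deck height:** it came out at about 16 mm by touch but about 13 mm from the cameras. I went by touch.
- **Step edge:** in the last picture one end of it read up to 4 mm off my first measurement. For contact with the stop I relied on the force.

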